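# Release the ratchet cheese press and draw out the mould

## Robot

A 6-joint arm with a two-finger parallel gripper is mounted at the origin on a cart in front of the work surface, level with it; the furniture and walls round the work are solid. World frame = base frame: x ahead of the robot, y to its left, z up, the work surface at z = 0. Lengths are in m, angles in rad, forces in N, time in s.
With the tool pointing down it reaches from about 0.25 to 0.775 m from the base axis. Payload 4 kg.
Tool frame: the origin (TCP) lies midway between the tips of the shut fingers; the grasp point (between the pads) lies 19 mm behind it; y points along the fingers, x is the direction in which the jaws open and shut, and the axes are right-handed (so a half turn about y gives the same grasp; the last joint's range is limited). The gripper opens to 94 mm and grips with 3 to 60 N. Pads are 16 mm wide; open, the fingers measure 119 mm over their backs; the gripper's body (75 mm by 177 mm) begins 78 mm behind the grasp point.
Start: joints at [1.101, 0.087, 1.371, -0, 1.684, -0.103], TCP at [0.197, 0.513, 0.206] pointing down, gripper open.
Joint ranges: [-3.1, 3.1], [-0.76, 2.03], [0.27, 2.55], [-1.08, 4.22], [0.17, 2.65], [-2.57, 2.57]. Speed limits (rad/s): [2.79, 2.79, 3.14, 3.14, 3.14, 3.14].

## Interface

Orientations are given as [roll, pitch, yaw] about the fixed x, y, z axes, in that order (R = Rz(yaw) Ry(pitch) Rx(roll)).
In Python, from bench import robot gives the robot as it stands.
- The arm moves only by the shell command python3 -m creep 'ROWS'. ROWS is JSON, a list of rows, each a list of 7 numbers: the shift along the tool's x, y, z in mm, then the turn, a rotation vector about the tool's x, y, z in degrees, then the closure in counts, from 0 (fully open) to 255 (shut). A call has 1 to 5 rows; each row is the pose to reach, as a shift and turn from the pose commanded when the call began, along the tool's axes at that moment; what a row does not reach only later rows make up. A row lasts 1/8 s, in which the tool goes at most 62.5 mm and 10.7 degrees, less where a joint would pass 70% of its speed; a pose out of reach is approached as far as the arm can. A call with a gripper value outside its range is refused whole. The fingers move at their own pace and stop on an object; the grip force is fixed at half the most. Time passes only in rows, so rows that repeat a pose let the fingers close. It gives the time, the measured TCP pose, the force and the opening at its end, in the units of the state.
- robot.get_obs(): the state, without advancing time (a new reading comes with each control period).
- robot.snapshot(name): name is "scene" or "side" or "wrist"; returns a dict with "color" (400x640x3 uint8, blue, green, red), "fx", "fy", "cx", "cy" (pixels), "world_from_camera" (4x4, takes a point from camera to world coordinates); the wrist camera has in their place "mount" (4x4, takes a point from camera to tool coordinates, whose origin is the TCP and whose axes are the tool frame's). Camera axes: x right, y down, z forward; pixel columns grow to the right and rows downward; lengths in m; the calibration is good to about 2 mm. A picture is of the moment at which its call begins: read the wrist's pose just before it. There is no depth.
- robot.close_job(): hands the job in, once; it reports no verdict.
Trained networks look in the newest picture that a camera, given by its name, has taken for a name from the list of things; names that differ only in an ending like _2 or _b are one class to them, and where a whole thing is asked for, a point or a joint stands for the part that bears it (a point fixed in the world has none). Each returns a list of dicts, best first, with "p" (0 to 1); they miss things now and then, are a little off and sometimes report something else, mostly with a low value. They report only what shows in the picture. A call takes as long as a camera call.
- robot.spot_in(name, camera): "point" ([x, y, z] in m, in world coordinates, good to about 4 mm: the middle of the surface that is visible of it).
- robot.landmark_of(name, camera): "point" ([x, y, z] in m, in world coordinates, good to about 4 mm: a listed point, or the origin of a listed thing).
The state is a dict: "time": time; "joint_positions": joint angles; "qvel": joint speeds; "joint_torque": joint torques, N m; "tool_pos": TCP position; "ee_rot": TCP orientation; "wrist_force": force on the tool from outside, world axes, zero at the start; "wrist_torque": the same for the moment, N m; "width": finger opening in m.
Only numpy, scipy, OpenCV 4.12 (cv2) and the standard library are available. Lean on these libraries where they do the work, as an engineer would, in place of code of your own. Each camera call takes 0.05 s, during which the arm holds its last target.

## Task

The cheese in the tabletop press is done, but its ratchet is still set to tighten. Flip the red direction lever fully over to the other side, swing the black handle well back towards you to feel that it now free-wheels without moving the plate, then pump the handle to and fro until the plate stands clear above the mould. Finally draw the drip pan out sideways until the mould stands well clear of the press, upright in its pan on the base; never tighten the press further, and leave the jug, honey jar and red-lidded pot where they are.

Things in the scene. Friction and masses are not known exactly. Their poses are not given: they have to be found in the camera images.
- press: Fixed screw press, grey C-frame on an aluminium base. Origin on the worktop below the screw axis, z up; own -y: along the base, the way the pan comes out (robot's right); own x: to the rear column. Base x -66..100, y -195..56 mm, its top at 32 mm, with 8 mm guide rails at x = +-55. Column x 62..96 mm. Beam 56 mm wide, up to 189 mm high. The head on it has radius 40 mm; screw top at 257 mm.
- ratchet_handle (a joint): Handle's swing about the screw axis, + counter-clockwise from above. 0: points along the press's own -y (robot's right). Stops at -0.40 (near the robot) and +0.55 (away); starts in the + half. Stays where left. 1-2 N at the grip free-wheels it, about 5 N drives. In release, + swings turn the 24-tooth wheel and lift the plate (24 mm a turn), - swings free-wheel, with clicks 0.262 rad apart.
- handle_grip (a point): Middle of the black grip, on its centre line, 130 mm from the screw axis and 201 mm above the worktop. The round grip is 23 to 25 mm thick and runs level from 96 to 173 mm from the screw axis, along the handle's direction. Free below it for 85 mm or more. Farther off, a wall cabinet hangs from 0.45 m above the worktop upwards, its front at world x = 0.576 m: keep the wrist clear of it.
- direction_lever (a joint): Red lever on the handle's head; vertical pin on the handle's centre line 48 mm from the screw axis. Angle relative to the handle, + counter-clockwise from above: -0.4 tighten (tab on the side near the robot), +0.4 release (tab on the far side), between them neutral. Stays where left; 1.6 N at the tab moves it. Pushing it over may carry the handle along towards its + stop.
- lever_tab (a point): Middle of the lever's upright red tab, 50 mm outward from the lever's pin. The tab is 20 mm long along the lever, 8 mm thick across it, and stands from 214 to 236 mm above the worktop; this point is at 226 mm. The black grip tops out at 214 mm.
- press_plate (a joint): Lift of the press plate on the screw: 0 = down on the mould as at the start, up to 0.022 m. Its 40 mm wide foot stands 5 mm deep in the cup on the mould's follower until it is raised; only the ratchet drives it.
- drip_pan: Steel drip pan, 98 x 135 x 16 mm, loose on the base between the guide rails. Origin: on its underside, below the mould's centre at the start; own -y points out along the base. It reaches from y = -87 to +48 mm, floor 4 mm thick, with an upright hoop beyond its outer end.
- pan_hoop (a point): Middle of the top bar of the pan's upright pull hoop: 8 mm round bar, 60 mm wide along the pan's x, its centre 55 mm above the pan's underside (87 mm above the worktop), 134 mm out (own -y) from the pan's origin. The hoop is open below the bar; between the mould's side and the hoop 84 mm are free for fingers. Dragging takes 5 to 10 N. The fridge's side stands at world y = -0.45 m.
- mould: White perforated cheese mould with a clear follower on top, 84 mm in diameter, 85 mm tall, 0.55 kg; loose, stands upright in the drip pan. Origin: centre of its underside. The follower's top is a cup 5 mm deep and 56 mm wide inside, in which the plate's foot stands.
- jug: White milk jug, 67x103x85 mm, origin at the centre of its underside; bystander.
- honey_jar: Honey jar with red lid, 65 mm wide, 100 mm tall, origin at the centre of its underside; bystander.
- red_pot: Small round pot with red lid, 58 mm wide, 50 mm tall, origin at the centre of its underside; bystander.

How it is judged:
By the outcome, as a careful person would: the job done as asked, in the order asked, and still so for the second after the job is handed in, with the robot touching nothing.
It also fails if it takes over 69 s, if anything falls off the work surface, if the arm or the gripper's body presses on something with over 40 N, if the wrist force passes 120 N, or if a joint passes its speed limit or range.

## Working session

There is one attempt and no reset: what is moved stays moved. The work goes in short steps, Python scripts to look and compute and a shell command to move; the robot and the scene stay as the last step left them, time stands still between calls to the robot, and variables do not carry over. Pictures are saved under pics/ and viewed, and the job is handed in when it is done.

```bash
ls; mkdir -p pics; python3 - <<'E'
from bench import robot
import cv2
o=robot.get_obs(); print(o)
for n in ["scene","side","wrist"]:
    s=robot.snapshot(n); cv2.imwrite(f"pics/{n}0.png",s["color"])
    print(n,s["fx"],s["cx"],s["cy"],s.get("world_from_camera",s.get("mount")))
    if n!="wrist":
        for t in ["press","handle_grip","lever_tab","pan_hoop","drip_pan","mould","jug","honey_jar","red_pot"]:
            print(t,[(d["p"],d["point"]) for d in robot.landmark_of(t,n)][:2])
E
```

```text
pics
{'time': 0.0, 'joint_positions': array([ 1.10088988e+00,  8.79098394e-02,  1.37223560e+00,  1.18858389e-05,
        1.68362331e+00, -1.03086723e-01]), 'qvel': array([-0.00022034, -0.00086731, -0.00232922, -0.00030326, -0.00143867,
       -0.00053037]), 'joint_torque': array([ 8.99517363e-04, -3.40181923e+01, -3.02426434e+01,  7.18828314e-02,
        3.28494119e-02, -1.91992799e-04]), 'tool_pos': array([0.1969974 , 0.51291441, 0.20433835]), 'ee_rot': array([-1.57056065,  0.00216333,  1.20397818]), 'wrist_force': array([ 0.05316739, -0.27461707, -0.89951238]), 'wrist_torque': array([-0.01931494, -0.0124517 , -0.03567183]), 'width': 0.09409113783635327}
scene 382.1882852121387 323.0744130739564 202.22051132044268 [[-0.60831235 -0.60633639  0.51216429 -0.02717469]
 [-0.79365343  0.47150495 -0.38444417  0.4161467 ]
 [-0.00838551 -0.64034308 -0.76804324  0.9974732 ]
 [ 0.          0.          0.          1.        ]]
press [(0.87, [0.4262, -0.1251, 0.0002])]
handle_grip [(0.91, [0.4649, -0.2487, 0.2021])]
lever_tab [(0.59, [0.437, -0.222, 0.2279])]
pan_hoop [(0.78, [0.4313, -0.2629, 0
[... 585 characters left out ...]
0.4631, -0.2508, 0.1992])]
lever_tab [(0.72, [0.4363, -0.2222, 0.2279]), (0.53, [0.4261, -0.125, -0.0006])]
pan_hoop [(0.69, [0.4263, -0.2591, 0.0871])]
drip_pan [(0.67, [0.4281, -0.1185, 0.0308])]
mould [(0.71, [0.4318, -0.1285, 0.0364])]
jug [(0.81, [0.508, 0.2948, -0.0017])]
honey_jar [(0.59, [0.6298, -0.1953, -0.0031])]
red_pot [(0.77, [0.6013, -0.2764, -0.0029])]
wrist 288.0299734122612 318.2066991085242 200.35006822388723 [[ 9.99999846e-01  5.40659647e-05 -5.52482163e-04  1.57242150e-04]
 [ 5.49890805e-04 -2.32777775e-01  9.72529796e-01 -1.78823981e-01]
 [-7.60248071e-05 -9.72529950e-01 -2.32777769e-01  6.73393794e-02]
 [ 0.00000000e+00  0.00000000e+00  0.00000000e+00  1.00000000e+00]]
```

View pics/scene0.png

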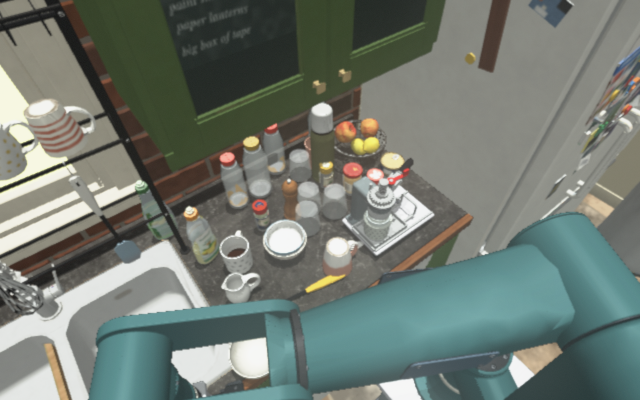

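View pics/side0.png

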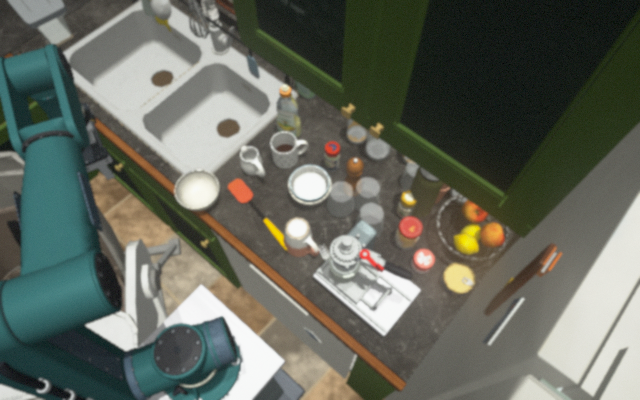

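```bash
cat > h.py <<'E'
from bench import robot
import numpy as np, cv2
from scipy.spatial.transform import Rotation as R
def pose():
    o=robot.get_obs(); return np.array(o["tool_pos"]),R.from_euler("xyz",o["ee_rot"]),o
def down(yaw,tilt=0):
    # tool pointing down; tilt>0 leans so that the fingers point away along tool x
    return R.from_euler("z",yaw)*R.from_euler("y",-tilt)*R.from_euler("x",-np.pi/2)
def rows(ts,base=None):
    """shift and turn for each target, relative to the pose now"""
    p,r,_=pose() if base is None else (*base,0)
    for q,s in ts:
        d=r.inv().apply(np.array(q)-p)*1000; v=np.degrees((r.inv()*s).as_rotvec())
        print([int(round(a)) for a in d]+[round(float(a),1) for a in v])
def st():
    p,r,o=pose(); print(round(o["time"],2),p.round(4),r.as_euler("xyz").round(3),"F",np.round(o["wrist_force"],1),"w",round(o["width"],4),"q",np.round(o["joint_positions"],2))
def pic(cam,name,crop=None,scale=1):
    p,r,_=pose(); s=robot.snapshot(cam)
    T=s.get("world_from_camera")
    if T is None:
        t=np.eye(4); t[:3,:3]=r.as_matrix(); t[:3,3]=p; T=t@s["mount"]
    np.savez(f"pics/{name}.npz",T=T,k=[s["fx"],s["fy"],s["cx"],s["cy"]])
    im=s["color"]
    if crop: a,b,c,d=crop; im=im[b:d,a:c]
    if scale!=1: im=cv2.resize(im,None,fx=scale,fy=scale,interpolation=cv2.INTER_CUBIC)
    cv2.imwrite(f"pics/{name}.png",im)
def tri(obs):
    """obs: (name,u,v) list -> least-squares point"""
    A=np.zeros((3,3));b=np.zeros(3)
    for n,u,v in obs:
        f=np.load(f"pics/{n}.npz");k=f["k"];T=f["T"]
        d=T[:3,:3]@np.array([(u-k[2])/k[0],(v-k[3])/k[1],1]);d/=np.linalg.norm(d)
        P=np.eye(3)-np.outer(d,d);A+=P;b+=P@T[:3,3]
    return np.linalg.solve(A,b)
def ontoz(n,u,v,z):
    f=np.load(f"pics/{n}.npz");k=f["k"];T=f["T"]
    d=T[:3,:3]@np.array([(u-k[2])/k[0],(v-k[3])/k[1],1]);o=T[:3,3]
    return o+d*(z-o[2])/d[2]
def proj(n,X):
    f=np.load(f"pics/{n}.npz");k=f["k"];c=np.linalg.inv(f["T"])@np.append(X,1)
    return (k[0]*c[0]/c[2]+k[2]).round(1),(k[1]*c[1]/c[2]+k[3]).round(1)
E
python3 - <<'E'
from h import *
rows([((.39,-.24,.36),down(-.1))])
for f in np.arange(1,11)/10: rows([((np.array([.197,.513,.206])*(1-f)+f*np.array([.36,-.24,.36])),down(1.204-1.3*f))])
E
```

```text
[-634, -155, -450, -0.0, 74.7, 0.0]
[-65, -16, -42, -0.0, 7.4, 0.0]
[-129, -31, -84, -0.0, 14.9, 0.0]
[-194, -47, -127, -0.0, 22.3, 0.0]
[-258, -62, -169, -0.0, 29.8, 0.0]
[-323, -78, -211, -0.0, 37.2, 0.0]
[-387, -93, -253, -0.0, 44.7, 0.0]
[-452, -108, -295, -0.0, 52.1, 0.0]
[-516, -124, -338, -0.0, 59.6, 0.0]
[-580, -139, -380, -0.0, 67.0, 0.0]
[-645, -155, -422, -0.0, 74.5, 0.0]
```

```bash
python3 -m creep '[[0,-60,0,0,0,0,100],[-40,-110,0,0,7,0,255],[-80,-155,-20,0,15,0,255],[-130,-155,-40,0,22,0,255],[-180,-155,-60,0,30,0,255]]'; python3 - <<'E'
from h import *
st()
rows([((.36,-.20,.36),down(-.1))])
E
```

```text
time: 1.68
tool_pos: [0.1887, 0.3225, 0.3616]
ee_rot: [-1.571, -0.003, 0.677]
wrist_force: [0.8, -0.6, 0.6]
width: 0.0477
1.68 [0.1887 0.3225 0.3616] [-1.571 -0.003  0.677] F [ 0.8 -0.6  0.6] w 0.0477 q [ 0.89 -0.28  1.4  -0.    2.02  0.21]
[-194, 1, -515, -0.1, 44.5, 0.1]
```

```bash
python3 -m creep '[[-15,0,-55,0,6,0,255],[-30,0,-110,0,12,0,255],[-45,0,-165,0,18,0,255],[-62,0,-220,0,24,0,255],[-78,0,-274,0,30,0,255]]'; python3 - <<'E'
from h import *
st()
rows([((.36,-.20,.36),down(-.1))])
E
```

```text
time: 2.3
tool_pos: [0.3006, 0.0601, 0.3608]
ee_rot: [-1.571, -0.002, 0.153]
wrist_force: [0.7, 0.0, -0.3]
width: 0.001
2.3 [0.3006 0.0601 0.3608] [-1.571 -0.002  0.153] F [ 0.7  0.  -0.3] w 0.001 q [ 0.01 -0.43  1.5   0.    2.07 -0.14]
[19, 1, -266, -0.0, 14.5, 0.1]
```

```bash
python3 -m creep '[[4,0,-53,0,3,0,255],[8,0,-106,0,6,0,255],[12,0,-160,0,9,0,255],[16,0,-213,0,12,0,255],[19,0,-266,0,14.5,0,255]]'; python3 - <<'E'
from h import *
st(); pic("wrist","w1"); pic("side","s1",(280,200,440,340),4)
for n in ["wrist","side"]:
        for t in ["press","handle_grip","lever_tab","pan_hoop"]:
            print(n,t,[(d["p"],d["point"]) for d in robot.landmark_of(t,n)][:2])
E
```

```text
time: 2.92
tool_pos: [0.3607, -0.1998, 0.3607]
ee_rot: [-1.571, -0.001, -0.098]
wrist_force: [0.9, 0.4, 1.4]
width: 0.0007
2.92 [ 0.3607 -0.1998  0.3607] [-1.571e+00 -1.000e-03 -9.800e-02] F [0.9 0.4 1.4] w 0.0007 q [-0.64 -0.2   1.33  0.    2.   -0.55]
wrist press []
wrist handle_grip [(0.7, [0.4651, -0.2513, 0.2047])]
wrist lever_tab [(0.97, [0.4314, -0.2191, 0.2256]), (0.16, [0.4635, -0.249, 0.2056])]
wrist pan_hoop [(0.81, [0.4282, -0.2587, 0.0862])]
side press [(0.91, [0.4289, -0.1264, -0.0013])]
side handle_grip [(0.61, [0.4665, -0.2518, 0.2031])]
side lever_tab [(0.5, [0.4325, -0.2222, 0.2277])]
side pan_hoop [(0.95, [0.4268, -0.2585, 0.0867])]
```

View pics/w1.png

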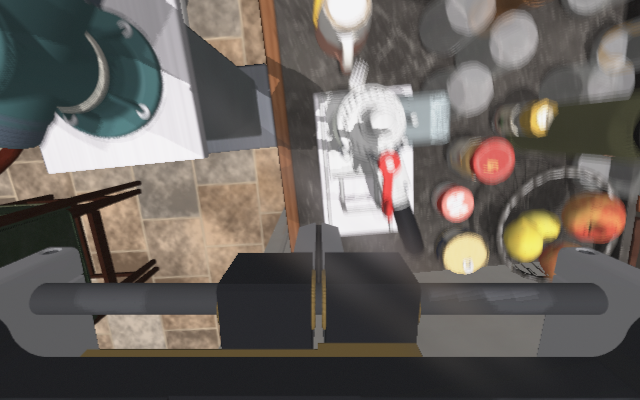

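View pics/s1.png

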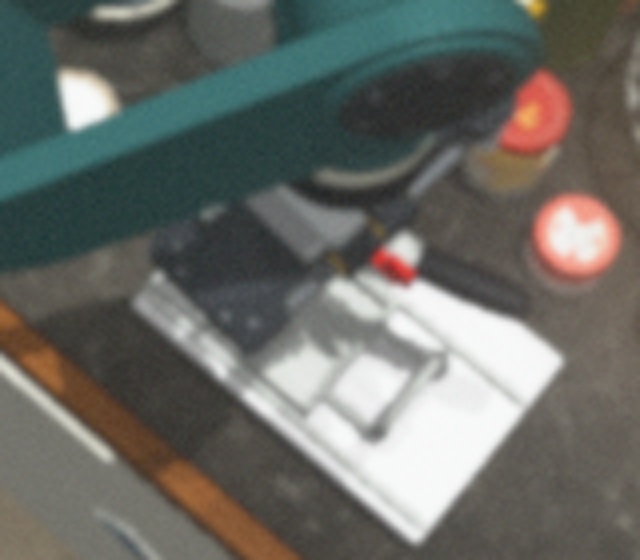

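```bash
python3 - <<'E'
from h import *
rows([((.395,-.216,.27),down(-.12))])
E
```

```text
[36, 91, -16, 0.0, 1.5, 0.1]
```

```bash
python3 -m creep '[[16,40,-8,0,1,0,255],[36,91,-16,0,1.3,0,255],[36,91,-16,0,1.3,0,255]]'; python3 - <<'E'
from h import *
st(); pic("wrist","w2"); pic("scene","c2",(320,130,460,270),4)
for n in ["wrist","scene"]:
        for t in ["handle_grip","lever_tab","direction_lever","pan_hoop"]:
            print(n,t,[(d["p"],d["point"]) for d in robot.landmark_of(t,n)][:2])
E
```

```text
time: 3.8
tool_pos: [0.3936, -0.2155, 0.2649]
ee_rot: [-1.566, 0.009, -0.117]
wrist_force: [-0.9, 0.7, 0.4]
width: 0.0003
3.8 [ 0.3936 -0.2155  0.2649] [-1.566  0.009 -0.117] F [-0.9  0.7  0.4] w 0.0003 q [-0.63 -0.14  1.47  0.    1.82 -0.51]
wrist handle_grip [(0.58, [0.4658, -0.2473, 0.2035])]
wrist lever_tab [(0.59, [0.431, -0.2172, 0.2248])]Traceback (most recent call last):
  File "<stdin>", line 5, in <module>
ValueError: it knows: drip_pan, handle_grip, honey_jar, jug, lever_tab, mould, pan_hoop, press, red_pot
```

View pics/w2.png

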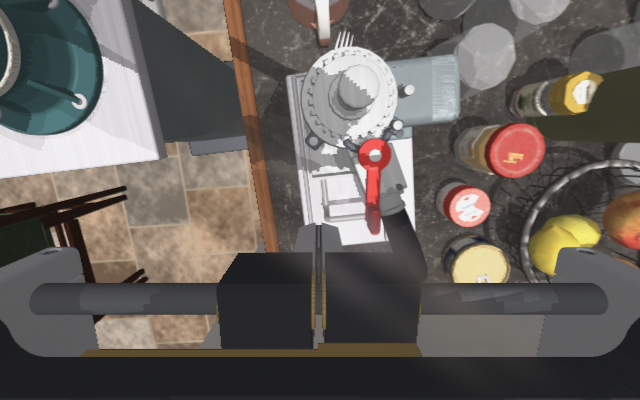

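View pics/c2.png

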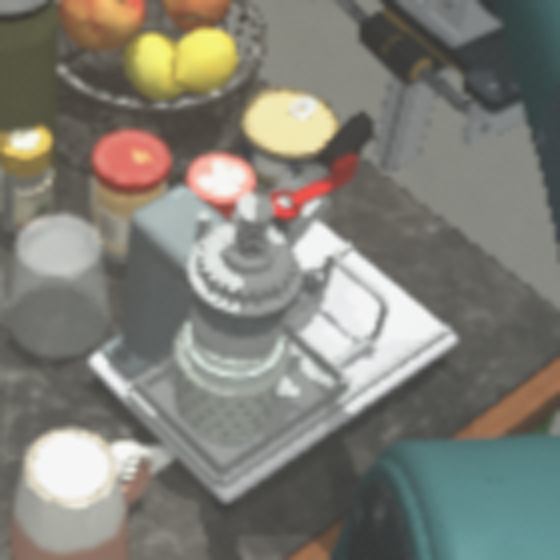

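```bash
python3 - <<'E'
from h import *
a=tri([("w2",374,210),("c2",320+343/4,130+172/4)]); print("tab",a)
print("proj tab",proj("w2",(.433,-.22,.226)),proj("w2",(.4415,-.1715,.214)),proj("c2",(.433,-.22,.226)))
print("screw top w2",ontoz("w2",357,85,.257), "pin",ontoz("w2",375,155,.216))
for z in(.214,.226,.236): print(ontoz("w2",374,230,z))
st()
rows([((.398,-.217,.222),down(-.12))])
E
```

```text
tab [ 0.434265   -0.21649083  0.22371865]
proj tab (np.float64(369.3), np.float64(219.1)) (np.float64(372.8), np.float64(155.0)) (np.float64(405.5), np.float64(172.0))
screw top w2 [ 0.42782837 -0.12415124  0.257     ] pin [ 0.44286166 -0.17150153  0.216     ]
[ 0.43785014 -0.23383209  0.214     ]
[ 0.43601337 -0.22944803  0.226     ]
[ 0.43448273 -0.22579464  0.236     ]
4.0 [ 0.3956 -0.2175  0.2727] [-1.573 -0.004 -0.118] F [-0.4  0.3 -0.6] w 0.0002 q [-0.63 -0.14  1.46  0.    1.82 -0.51]
[2, 51, 1, 0.1, 0.1, 0.3]
```

```bash
python3 -m creep '[[2,30,1,0,0,0,255],[2,50,1,0,0,0,255],[2,50,1,0,0,0,255],[2,50,1,0,0,0,255]]'; python3 - <<'E'
from h import *
st(); 
rows([((.415,-.2194,.222),down(-.1)),((.430,-.2194,.222),down(.08)),((.445,-.219,.222),down(.25)),((.456,-.2175,.222),down(.42)),((.4664,-.2153,.222),down(.6)),((.476,-.212,.222),down(.78)),((.4844,-.2074,.222),down(.95))])
E
```

```text
time: 4.5
tool_pos: [0.3979, -0.2171, 0.222]
ee_rot: [-1.573, -0.004, -0.119]
wrist_force: [-0.2, -0.4, 0.9]
width: 0.0007
4.5 [ 0.3979 -0.2171  0.222 ] [-1.573 -0.004 -0.119] F [-0.2 -0.4  0.9] w 0.0007 q [-0.62 -0.14  1.56  0.    1.72 -0.51]
[17, 0, 0, 0.1, -1.1, 0.2]
[32, 0, 2, 0.1, -11.4, 0.2]
[47, 0, 4, 0.1, -21.1, 0.2]
[58, 0, 6, 0.2, -30.9, 0.2]
[68, 0, 10, 0.2, -41.2, 0.2]
[77, 0, 14, 0.2, -51.5, 0.1]
[85, 0, 20, 0.2, -61.2, 0.1]
```

```bash
python3 -m creep '[[17,0,0,0,-1,0,255],[26,0,1,0,-7,0,255],[36,0,2,0,-14,0,255],[47,0,4,0,-21,0,255],[47,0,4,0,-21,0,255]]'; python3 - <<'E'
from h import *
st(); pic("wrist","w3")
rows([((.456,-.2175,.222),down(.42)),((.4664,-.2153,.222),down(.6)),((.476,-.212,.222),down(.78)),((.4844,-.2074,.222),down(.95))])
E
```

```text
time: 5.12
tool_pos: [0.4458, -0.2184, 0.2199]
ee_rot: [-1.571, -0.001, 0.247]
wrist_force: [-0.5, 1.2, 0.7]
width: 0.0004
5.12 [ 0.4458 -0.2184  0.2199] [-1.571e+00 -1.000e-03  2.470e-01] F [-0.5  1.2  0.7] w 0.0004 q [-0.57 -0.04  1.47  0.    1.71 -0.82]
[11, -2, -2, 0.0, -9.9, 0.0]
[21, -2, -2, 0.0, -20.3, 0.0]
[31, -2, -1, 0.0, -30.6, 0.0]
[41, -2, 1, 0.0, -40.3, 0.0]
```

View pics/w3.png

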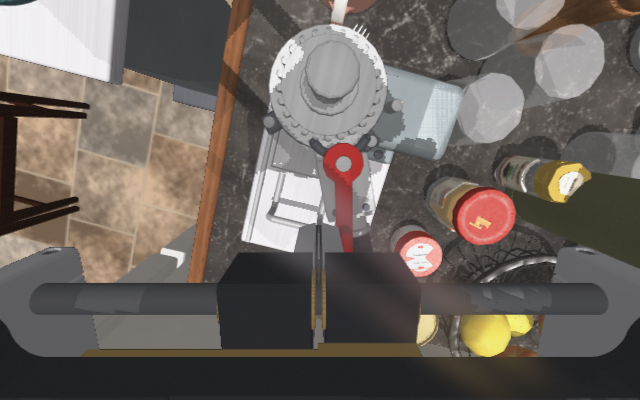

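```bash
python3 -m creep '[[11,-2,-2,0,-10,0,255],[21,-2,-2,0,-20,0,255],[31,-2,-1,0,-30,0,255],[31,-2,-1,0,-30,0,255]]'; python3 - <<'E'
from h import *
st(); pic("wrist","w4"); pic("scene","c4",(320,130,460,270),4)
E
```

```text
time: 5.68
tool_pos: [0.475, -0.2114, 0.2216]
ee_rot: [-1.571, -0.0, 0.768]
wrist_force: [0.0, 0.3, 0.6]
width: 0.0009
5.67 [ 0.475  -0.2114  0.2216] [-1.571 -0.     0.768] F [0.  0.3 0.6] w 0.0009 q [-0.53  0.02  1.41  0.    1.71 -1.3 ]
```

View pics/w4.png

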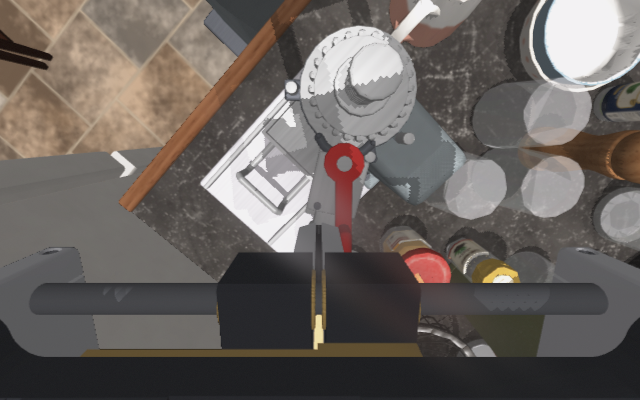

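View pics/c4.png

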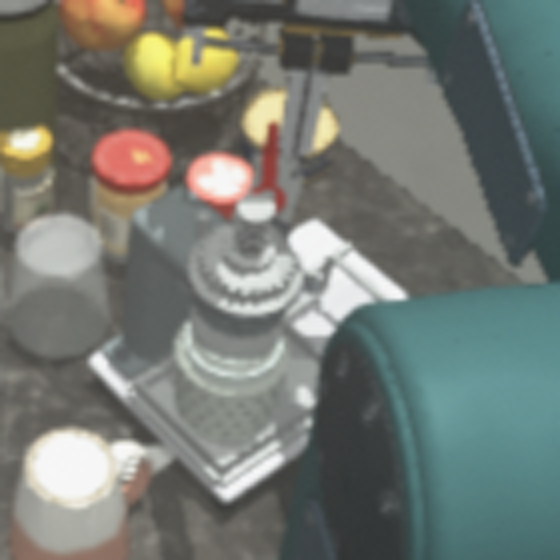

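```bash
python3 - <<'E'
from h import *
p=ontoz("w4",344,163,.217); print(p, np.arctan2(p[0]-.428,-(p[1]+.1247)), np.hypot(p[0]-.428,p[1]+.1247))
t=ontoz("w4",346,235,.236); print(t,np.arctan2(t[0]-p[0],-(t[1]-p[1])))
t=ontoz("w4",346,235,.226); print(t,np.arctan2(t[0]-p[0],-(t[1]-p[1])))
rows([((.4844,-.2074,.222),down(.95)),((.487,-.205,.222),down(.98))])
E
```

```text
[ 0.45350967 -0.16571754  0.217     ] 0.5563821888162339 0.04830301660003663
[ 0.48255978 -0.19517404  0.236     ] 0.7784522117446191
[ 0.48587198 -0.19712924  0.226     ] 0.8003028212893947
[10, 0, -4, 0.0, -10.4, 0.0]
[13, 0, -4, 0.0, -12.2, 0.0]
```

Handle is at its + stop (0.55), and the lever is at about +0.24. I'll push on to +0.4.

```bash
python3 -m creep '[[5,0,-3,0,-5,0,255],[10,0,-4,0,-10,0,255],[13,0,-5,0,-12,0,255],[13,0,-5,0,-12,0,255]]'; python3 - <<'E'
from h import *
st(); pic("wrist","w5")
E
```

```text
time: 6.28
tool_pos: [0.4843, -0.208, 0.2216]
ee_rot: [-1.567, 0.007, 0.975]
wrist_force: [-7.4, -4.8, 1.2]
width: 0.0004
6.28 [ 0.4843 -0.208   0.2216] [-1.567  0.007  0.975] F [-7.4 -4.8  1.2] w 0.0004 q [-0.51  0.04  1.39 -0.01  1.72 -1.49]
```

View pics/w5.png

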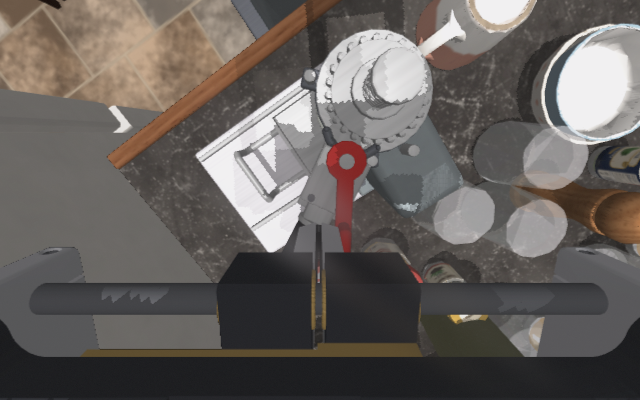

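```bash
python3 - <<'E'
from h import *
g=np.array([.428,-.1247,0])+.132*np.array([np.sin(.55),-np.cos(.55),0])
print(g)
rows([((.476,-.215,.25),down(.95)),((g[0],g[1],.27),down(.55)),((g[0],g[1],.182),down(.55))])
E
```

```text
[ 0.49699471 -0.23723324  0.        ]
[-11, -28, 3, -0.2, 1.4, -0.4]
[-17, -48, -27, -0.1, 24.4, -0.4]
[-17, 40, -27, -0.1, 24.4, -0.4]
```

```bash
python3 -m creep '[[-11,-25,2,0,1,0,255],[-14,-48,-12,0,11,0,160],[-17,-48,-27,0,21,0,133],[-17,-48,-27,0,24,0,133],[-17,-48,-27,0,24,0,133]]'; python3 - <<'E'
from h import *
st(); pic("wrist","w6")
print([(d["p"],d["point"]) for d in robot.landmark_of("lever_tab","wrist")],[(d["p"],d["point"]) for d in robot.landmark_of("handle_grip","wrist")])
E
```

```text
time: 6.95
tool_pos: [0.5004, -0.2354, 0.2696]
ee_rot: [-1.571, -0.001, 0.56]
wrist_force: [-0.6, 0.5, -0.2]
width: 0.0369
6.95 [ 0.5004 -0.2354  0.2696] [-1.571e+00 -1.000e-03  5.600e-01] F [-0.6  0.5 -0.2] w 0.0369 q [-0.54  0.09  1.24  0.    1.81 -1.1 ]
[(0.67, [0.4912, -0.1906, 0.2229])] [(0.78, [0.4929, -0.2332, 0.2072])]
```

View pics/w6.png

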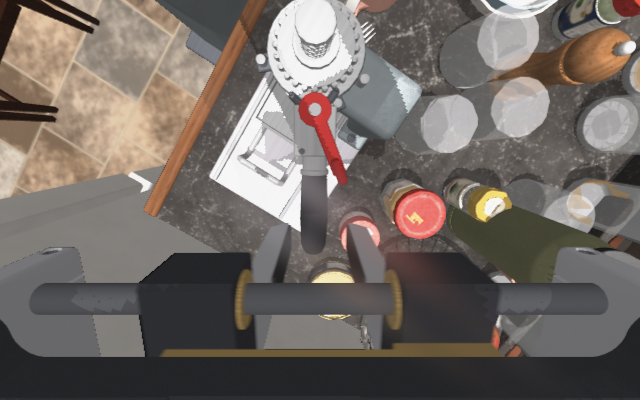

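```bash
python3 -m creep '[[-3,0,0,0,0,0,125],[-3,40,0,0,0,0,125],[-3,87,0,0,0,0,125],[-3,87,0,0,0,0,125],[-3,87,0,0,0,0,125]]'; python3 - <<'E'
from h import *
st(); pic("wrist","w7");pic("side","s7",(280,200,440,340),4)
E
```

```text
time: 7.72
tool_pos: [0.4985, -0.2373, 0.1845]
ee_rot: [-1.573, -0.001, 0.562]
wrist_force: [0.0, 0.7, -0.2]
width: 0.0479
7.72 [ 0.4985 -0.2373  0.1845] [-1.573e+00 -1.000e-03  5.620e-01] F [ 0.   0.7 -0.2] w 0.0479 q [-0.55  0.09  1.4   0.    1.64 -1.11]
```

View pics/w7.png

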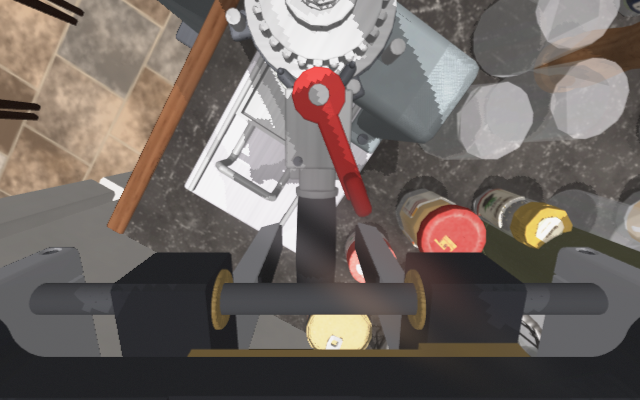

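View pics/s7.png

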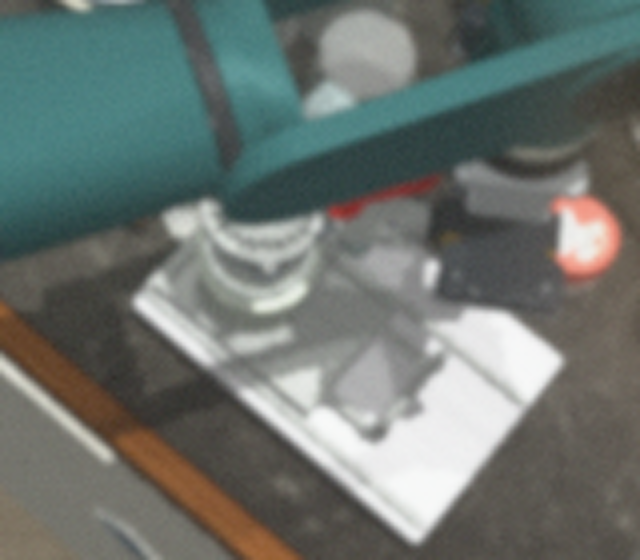

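```bash
cat >> h.py <<'E'
def arc(phis,z,base=None,r=.132,c=(.428,-.1247)):
    rows([((c[0]+r*np.sin(f),c[1]-r*np.cos(f),z),down(f)) for f in phis],base)
E
python3 - <<'E'
from h import *
arc([.54,.37,.19,.01,-.17,-.37],.183)
E
```

```text
[-3, 3, 2, 0.3, 1.2, 0.2]
[-25, 3, 4, 0.3, 11.0, 0.2]
[-48, 3, 11, 0.2, 21.3, 0.2]
[-69, 2, 21, 0.2, 31.6, 0.2]
[-88, 2, 35, 0.2, 41.9, 0.2]
[-106, 2, 55, 0.2, 53.4, 0.3]
```

```bash
python3 -m creep '[[-2,1,1,0,1,0,172],[-12,1,2,0,5,0,172],[-33,1,6,0,15,0,172],[-52,1,12,0,24,0,172],[-69,1,21,0,32,0,172]]'; python3 - <<'E'
from h import *
st(); arc([-.1,-.25,-.38],.183)
E
```

```text
time: 8.45
tool_pos: [0.4286, -0.2562, 0.1828]
ee_rot: [-1.572, -0.003, -0.002]
wrist_force: [1.1, 1.1, 0.3]
width: 0.0305
8.45 [ 0.4286 -0.2562  0.1828] [-1.572 -0.003 -0.002] F [1.1 1.1 0.3] w 0.0305 q [-0.65 -0.02  1.53  0.    1.63 -0.65]
[-14, 0, 0, 0.1, 5.6, 0.2]
[-33, 0, 4, 0.0, 14.2, 0.2]
[-50, 0, 9, 0.0, 21.7, 0.2]
```

```bash
python3 -m creep '[[-16,0,1,0,7,0,172],[-33,0,4,0,14,0,172],[-50,0,9,0,21.7,0,172],[-50,0,9,0,21.7,0,172]]'; python3 - <<'E'
from h import *
st(); pic("wrist","w8")
pic("scene","c8",(320,130,460,270),4)
arc([-.2,0,.18,.36,.55],.183)
E
```

```text
time: 8.95
tool_pos: [0.3781, -0.2472, 0.1828]
ee_rot: [-1.572, -0.003, -0.375]
wrist_force: [-0.1, 0.3, -0.1]
width: 0.0303
8.95 [ 0.3781 -0.2472  0.1828] [-1.572 -0.003 -0.375] F [-0.1  0.3 -0.1] w 0.0303 q [-0.7  -0.13  1.63 -0.    1.64 -0.33]
[24, -1, 2, 0.0, -10.0, 0.1]
[49, -1, 9, 0.1, -21.4, 0.1]
[71, -1, 20, 0.1, -31.7, 0.1]
[89, -1, 34, 0.1, -42.1, 0.1]
[106, -1, 53, 0.1, -52.9, 0.1]
```

View pics/w8.png

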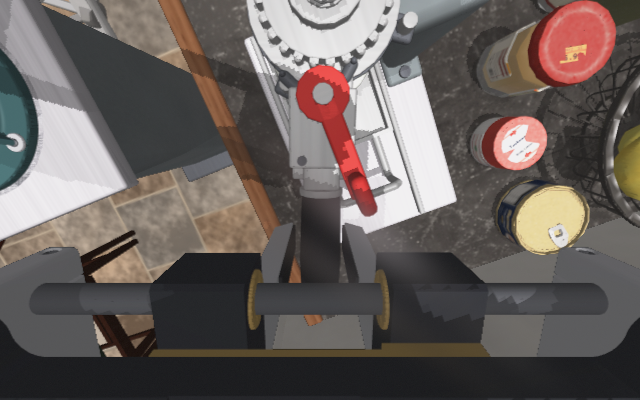

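View pics/c8.png

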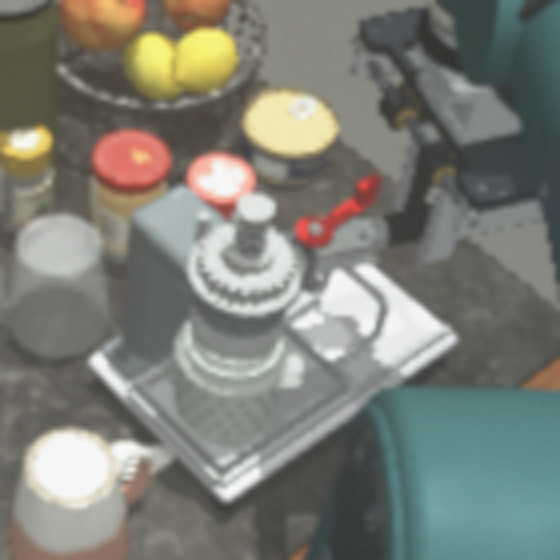

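```bash
python3 -m creep '[[24,0,2,0,-10,0,172],[49,0,9,0,-20.7,0,172],[71,0,20,0,-31.2,0,172],[89,0,34,0,-41.8,0,172],[106,0,53,0,-52,0,172]]'; python3 - <<'E'
from h import *
st(); arc([.37,.19,.01,-.17,-.38],.183)
E
```

```text
time: 9.68
tool_pos: [0.4962, -0.2389, 0.1816]
ee_rot: [-1.573, 0.005, 0.537]
wrist_force: [-3.6, -4.2, 0.9]
width: 0.0308
9.68 [ 0.4962 -0.2389  0.1816] [-1.573  0.005  0.537] F [-3.6 -4.2  0.9] w 0.0308 q [-0.55  0.1   1.41 -0.01  1.64 -1.09]
[-22, -1, 3, 0.2, 9.6, -0.3]
[-45, -1, 9, 0.2, 19.9, -0.2]
[-67, -1, 19, 0.2, 30.2, -0.2]
[-86, -1, 33, 0.2, 40.5, -0.2]
[-105, -1, 53, 0.3, 52.6, -0.2]
```

Drive force is about 5 N, as expected. Next come the return swing and further pumps.

```bash
python3 -m creep '[[-22,0,3,0,10,0,172],[-46,0,9,0,20.5,0,172],[-68,0,20,0,31.1,0,172],[-89,0,35,0,41.8,0,172],[-106,0,53,0,52,0,172]]'; python3 -m creep '[[24,0,2,0,-10,0,172],[49,0,9,0,-20.7,0,172],[71,0,20,0,-31.2,0,172],[89,0,34,0,-41.8,0,172],[106,0,53,0,-52.2,0,172]]'; python3 - <<'E'
from h import *
st(); pic("scene","c9",(320,130,460,270),4); pic("wrist","w9")
E
```

```text
time: 10.3
tool_pos: [0.3784, -0.245, 0.1815]
ee_rot: [-1.57, -0.001, -0.38]
wrist_force: [2.3, 0.0, 0.5]
width: 0.0308
time: 10.92
tool_pos: [0.4958, -0.2363, 0.1813]
ee_rot: [-1.572, 0.005, 0.541]
wrist_force: [-5.0, -2.7, 1.7]
width: 0.0307
10.93 [ 0.4958 -0.2363  0.1813] [-1.572  0.005  0.541] F [-5.  -2.7  1.7] w 0.0307 q [-0.54  0.09  1.41 -0.01  1.64 -1.09]
```

View pics/c9.png

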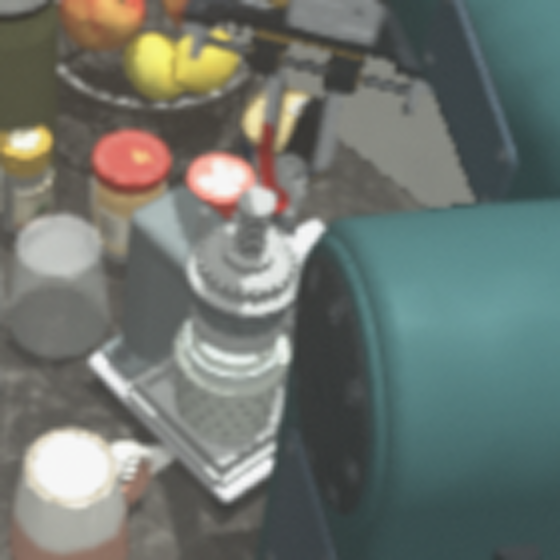

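View pics/w9.png

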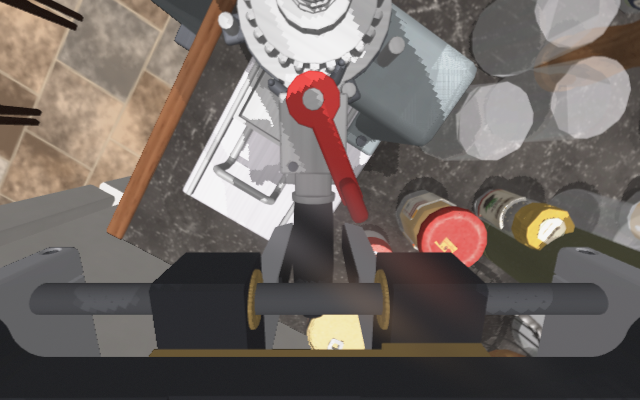

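```bash
for i in 1 2; do python3 -m creep '[[-22,0,3,0,10,0,172],[-46,0,9,0,20.5,0,172],[-68,0,20,0,31.1,0,172],[-89,0,35,0,41.8,0,172],[-106,0,53,0,52.1,0,172]]'; python3 -m creep '[[24,0,2,0,-10,0,172],[49,0,9,0,-20.7,0,172],[71,0,20,0,-31.2,0,172],[89,0,34,0,-41.8,0,172],[106,0,53,0,-52.1,0,172]]'; done; python3 - <<'E'
from h import *
st(); pic("scene","c10",(320,130,460,270),4)
arc([.55],.183)
E
```

```text
time: 11.65
tool_pos: [0.3777, -0.2427, 0.1815]
ee_rot: [-1.57, -0.002, -0.382]
wrist_force: [2.0, 1.2, 0.4]
width: 0.0306
time: 12.28
tool_pos: [0.495, -0.2345, 0.1813]
ee_rot: [-1.573, 0.005, 0.537]
wrist_force: [-4.4, -4.3, 0.0]
width: 0.0307
time: 12.9
tool_pos: [0.3775, -0.2405, 0.1815]
ee_rot: [-1.569, -0.002, -0.382]
wrist_force: [0.9, 0.6, 0.1]
width: 0.0305
time: 13.52
tool_pos: [0.4948, -0.2325, 0.1813]
ee_rot: [-1.573, 0.005, 0.537]
wrist_force: [-4.0, -4.1, -0.3]
width: 0.0308
13.53 [ 0.4948 -0.2325  0.1813] [-1.573  0.005  0.537] F [-4.  -4.1 -0.3] w 0.0308 q [-0.54  0.09  1.42 -0.01  1.64 -1.08]
[-3, -2, -5, 0.1, -0.4, -0.2]
```

View pics/c10.png

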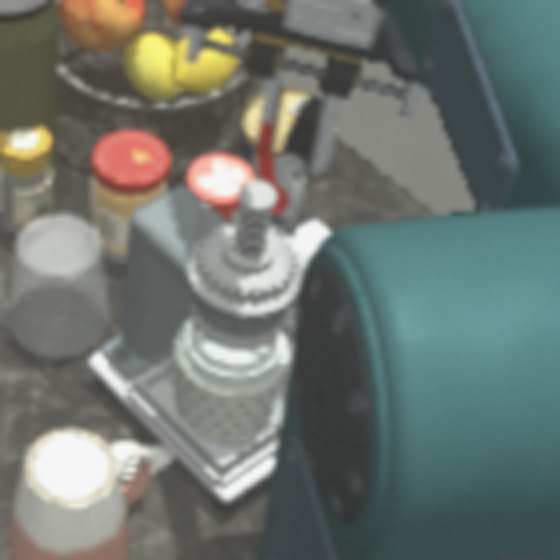

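```bash
python3 - <<'E'
from h import *
arc([.37,.19,.01,-.17,-.38],.183)
E
```

```text
[-26, -2, -3, 0.1, 9.9, -0.2]
[-49, -2, 3, 0.1, 20.2, -0.2]
[-71, -2, 13, 0.2, 30.5, -0.2]
[-90, -2, 27, 0.2, 40.8, -0.2]
[-109, -1, 47, 0.2, 52.9, -0.1]
```

```bash
python3 -m creep '[[-26,-1,-2,0,10,0,172],[-49,-1,3,0,20.3,0,172],[-71,-1,13,0,30.7,0,172],[-92,-1,28,0,41.4,0,172],[-109,-1,46,0,52,0,172]]'; python3 -m creep '[[24,0,2,0,-10,0,172],[49,0,9,0,-20.7,0,172],[71,0,20,0,-31.2,0,172],[89,0,34,0,-41.8,0,172],[106,0,53,0,-52.1,0,172]]';python3 -m creep '[[-22,0,3,0,10,0,172],[-46,0,9,0,20.5,0,172],[-68,0,20,0,31.1,0,172],[-89,0,35,0,41.8,0,172],[-106,0,53,0,52.1,0,172]]'; python3 -m creep '[[24,0,2,0,-10,0,172],[49,0,9,0,-20.7,0,172],[71,0,20,0,-31.2,0,172],[89,0,34,0,-41.8,0,172],[106,0,53,0,-52.3,0,172]]';  python3 - <<'E'
from h import *
st(); pic("scene","c11",(320,130,460,270),4)
pic("wrist","w11")
s=ontoz("w11",320,10,.27)
E
```

```text
time: 14.2
tool_pos: [0.3783, -0.246, 0.1825]
ee_rot: [-1.569, -0.002, -0.381]
wrist_force: [1.2, 0.6, -0.1]
width: 0.0309
time: 14.82
tool_pos: [0.4956, -0.2374, 0.1824]
ee_rot: [-1.572, 0.004, 0.538]
wrist_force: [-3.2, -4.5, 0.8]
width: 0.0305
time: 15.45
tool_pos: [0.3781, -0.2438, 0.1825]
ee_rot: [-1.569, -0.002, -0.381]
wrist_force: [0.1, 2.0, 0.5]
width: 0.0309
time: 16.08
tool_pos: [0.4954, -0.2353, 0.1824]
ee_rot: [-1.572, 0.004, 0.542]
wrist_force: [-3.5, -4.3, 0.8]
width: 0.0309
16.07 [ 0.4954 -0.2353  0.1824] [-1.572  0.004  0.542] F [-3.5 -4.3  0.8] w 0.0309 q [-0.54  0.09  1.41 -0.    1.64 -1.09]
```

View pics/c11.png

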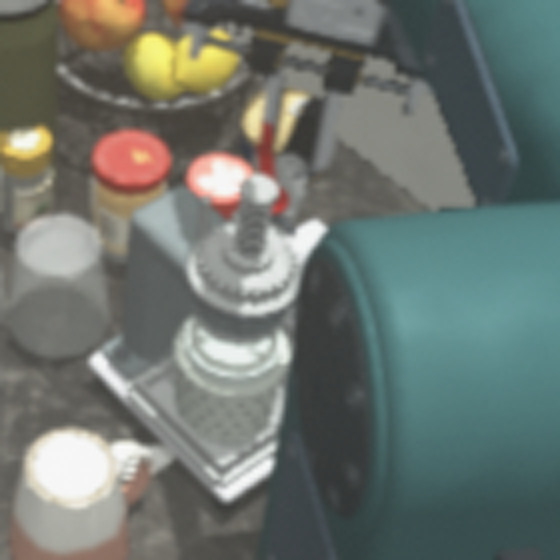

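```bash
python3 - <<'E'
from h import *
for z in(.257,.265,.27,.275,.279):
    u,v=proj("c11",(.428,-.1247,z)); print(z,(u-320)*4,(v-130)*4)
rows([(( .4954,-.2353,.33),down(.54)),((.40,-.245,.33),down(0))])
E
```

```text
0.257 252.4000000000001 202.79999999999995
0.265 253.5999999999999 194.39999999999998
0.27 254.4000000000001 189.20000000000005
0.275 255.5999999999999 184.0
0.279 256.0 179.60000000000002
[-3, -148, -1, -0.0, -0.0, -0.0]
[-89, -148, 40, -0.0, 30.9, -0.0]
```

```bash
python3 - <<'E'
import cv2,numpy as np
a=cv2.imread("pics/c4.png")[150:460,150:340];b=cv2.imread("pics/c11.png")[150:460,150:340]
cv2.imwrite("pics/cmp.png",cv2.resize(np.hstack([a,b]),None,fx=1.9,fy=1.9))
E
```

```text
(no output)
```

View pics/cmp.png

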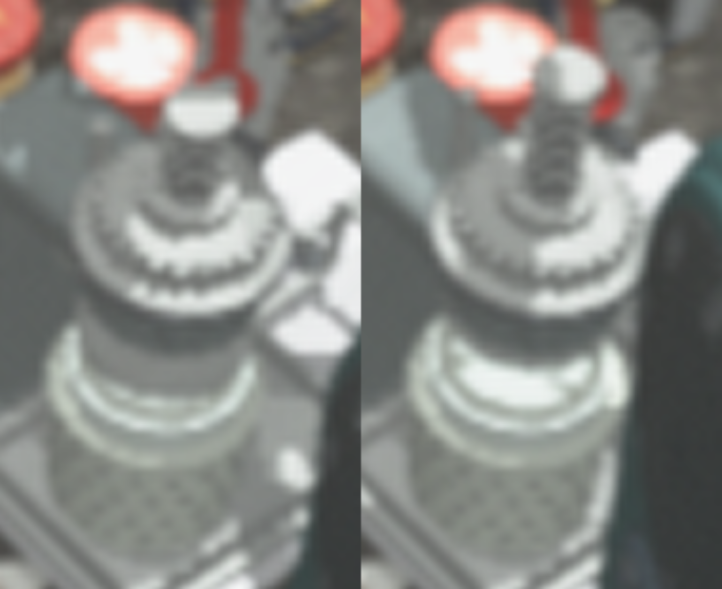

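```bash
python3 -m creep '[[-2,0,0,0,0,0,90],[-2,-10,0,0,0,0,90],[-2,-60,0,0,0,0,90],[-30,-110,12,0,10,0,120],[-60,-115,25,0,20,0,255]]'; python3 - <<'E'
from h import *
st(); rows([((.40,-.28,.26),down(0)),((.36,-.25,.26),down(0,.4)),((.33,-.25,.2),down(0,.785))])
E
```

```text
time: 16.8
tool_pos: [0.4325, -0.2434, 0.3035]
ee_rot: [-1.578, -0.008, 0.185]
wrist_force: [-0.8, -0.5, -0.1]
width: 0.0441
16.8 [ 0.4325 -0.2434  0.3035] [-1.578 -0.008  0.185] F [-0.8 -0.5 -0.1] w 0.0441 q [-0.63 -0.04  1.31  0.    1.86 -0.81]
[-39, 43, -30, 0.4, 10.6, 0.5]
[-73, 43, 7, -1.8, 10.5, -22.4]
[-103, 103, 13, -3.8, 10.2, -44.4]
```

```bash
python3 -m creep '[[-20,20,-20,0,5,0,255],[-39,43,-30,0,10.6,0,255],[-39,43,-30,0,10.6,0,255]]'; python3 - <<'E'
from h import *
st(); pic("wrist","w12")
pic("side","s12",(280,200,440,340),4)
print([(d["p"],d["point"]) for d in robot.landmark_of("pan_hoop","wrist")],[(d["p"],d["point"]) for d in robot.landmark_of("drip_pan","wrist")],[(d["p"],d["point"]) for d in robot.landmark_of("pan_hoop","side")])
E
```

```text
time: 17.18
tool_pos: [0.3978, -0.2794, 0.2536]
ee_rot: [-1.569, 0.002, 0.004]
wrist_force: [-0.5, -0.0, 0.4]
width: 0.0142
17.18 [ 0.3978 -0.2794  0.2536] [-1.569  0.002  0.004] F [-0.5 -0.   0.4] w 0.0142 q [-0.73 -0.06  1.42  0.    1.78 -0.73]
[(0.63, [0.4278, -0.2597, 0.0821])] [] [(0.8, [0.425, -0.2606, 0.0887])]
```

View pics/w12.png

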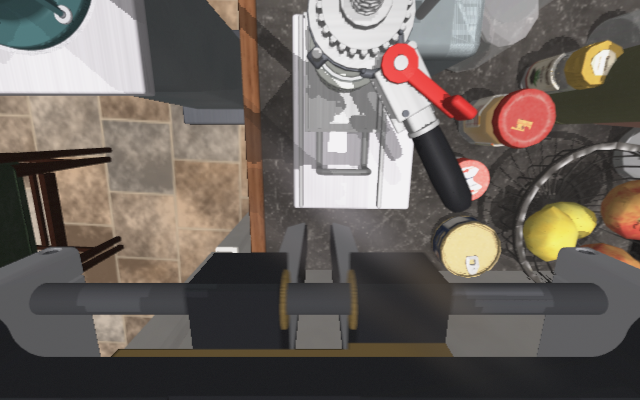

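View pics/s12.png

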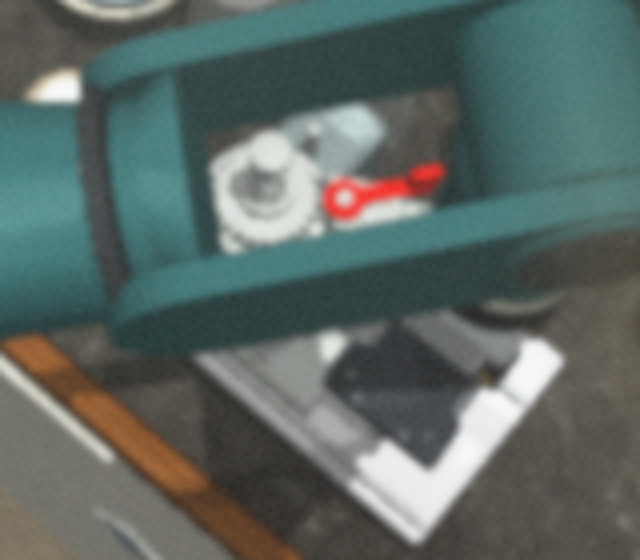

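```bash
python3 - <<'E'
from h import *
pic("wrist","w13",(270,60,430,220),4)
for P in [(.428,-.26,.087),(.398,-.26,.087),(.458,-.26,.087),(.428,-.26,.036),(.428,-.212,.048),(.379,-.212,.048),(.477,-.212,.048)]:
    u,v=proj("w13",P); print(P,(u-270)*4,(v-60)*4)
E
```

```text
(0.428, -0.26, 0.087) 283.5999999999999 448.4
(0.398, -0.26, 0.087) 184.79999999999995 447.6
(0.458, -0.26, 0.087) 382.4000000000001 448.79999999999995
(0.428, -0.26, 0.036) 272.0 427.6
(0.428, -0.212, 0.048) 278.0 285.20000000000005
(0.379, -0.212, 0.048) 128.0 284.0
(0.477, -0.212, 0.048) 428.0 286.4
```

View pics/w13.png

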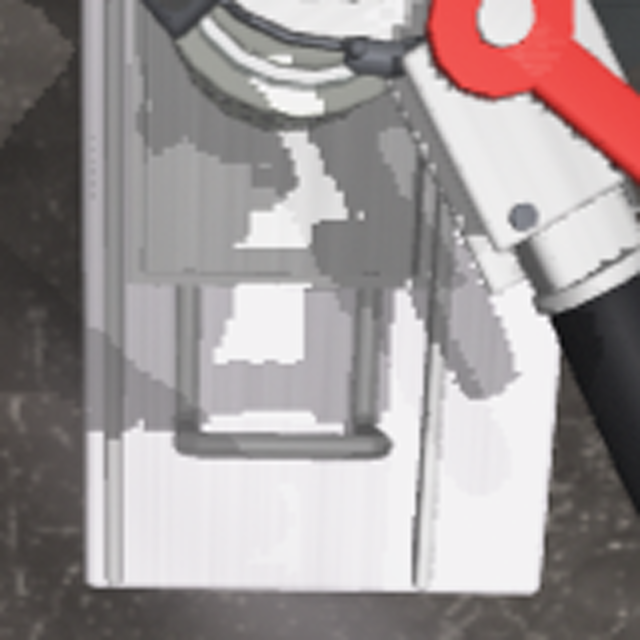

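```bash
python3 - <<'E'
from h import *
st(); rows([((.36,-.255,.26),down(0,.35)),((.347,-.236,.20),down(0,.785)),((.347,-.236,.168),down(0,.785))])
E
```

```text
17.48 [ 0.4004 -0.2792  0.2557] [-1.572 -0.002  0.008] F [-0.5 -0.3 -0.2] w 0.0006 q [-0.73 -0.06  1.42  0.    1.78 -0.73]
[-40, -4, 25, -0.0, 0.5, -19.9]
[-53, 56, 44, -0.1, 0.5, -44.9]
[-53, 88, 44, -0.1, 0.5, -44.9]
```

```bash
python3 -m creep '[[-20,-4,12,0,0,-9,255],[-40,-4,25,0,0,-18,255],[-46,10,35,0,0,-27,255],[-50,25,40,0,0,-36,255],[-53,40,44,0,0,-45,255]]'; python3 - <<'E'
from h import *
st(); rows([((.347,-.236,.168),down(0,.785)),((.447,-.236,.068),down(0,.785))])
E
```

```text
time: 18.1
tool_pos: [0.3466, -0.2355, 0.2158]
ee_rot: [-1.578, -0.791, 0.013]
wrist_force: [-0.6, 1.2, -1.0]
width: 0.0007
18.1 [ 0.3466 -0.2355  0.2158] [-1.578 -0.791  0.013] F [-0.6  1.2 -1. ] w 0.0007 q [-1.4  -0.61  2.1   0.78  1.51 -1.4 ]
[-34, 34, 0, -0.1, 0.5, 0.3]
[-34, 175, -1, -0.1, 0.5, 0.3]
```

```bash
python3 -m creep '[[-17,17,0,0,0,0,255],[-34,34,0,0,0,0,255],[-34,60,0,0,0,0,255],[-34,85,0,0,0,0,255],[-34,85,0,0,0,0,255]]'; python3 - <<'E'
from h import *
st(); rows([((.447,-.236,.068),down(0,.785))])
pic("wrist","w14"); pic("scene","c14",(320,130,460,270),4);pic("side","s14",(280,200,440,340),4)
E
```

```text
time: 18.73
tool_pos: [0.3827, -0.2339, 0.1295]
ee_rot: [-1.568, -0.784, 0.008]
wrist_force: [0.8, 0.1, 0.6]
width: 0.0007
18.73 [ 0.3827 -0.2339  0.1295] [-1.568 -0.784  0.008] F [0.8 0.1 0.6] w 0.0007 q [-1.26 -0.5   2.21  0.79  1.26 -1.46]
[2, 89, -3, -0.5, 0.3, -0.0]
```

View pics/w14.png

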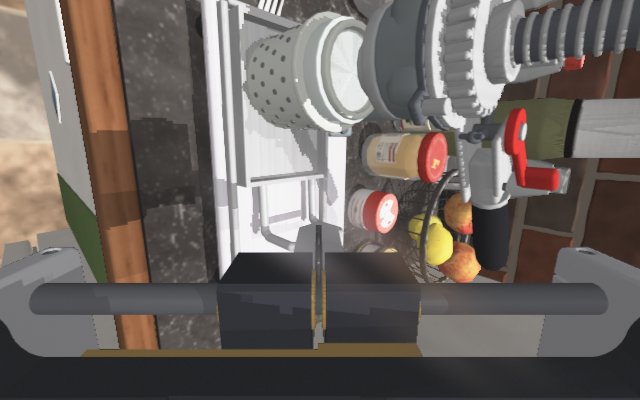

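View pics/c14.png

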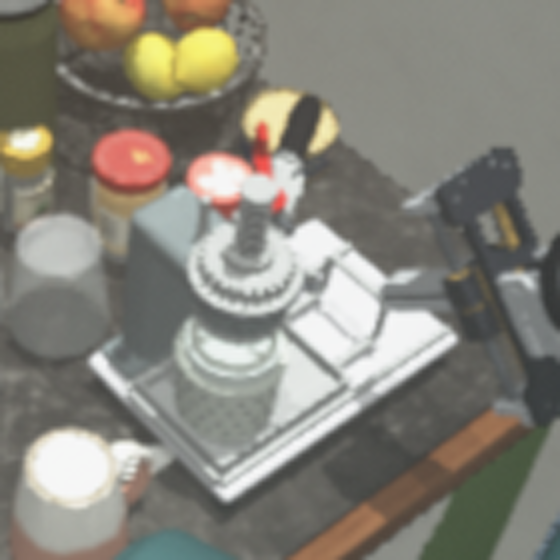

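View pics/s14.png

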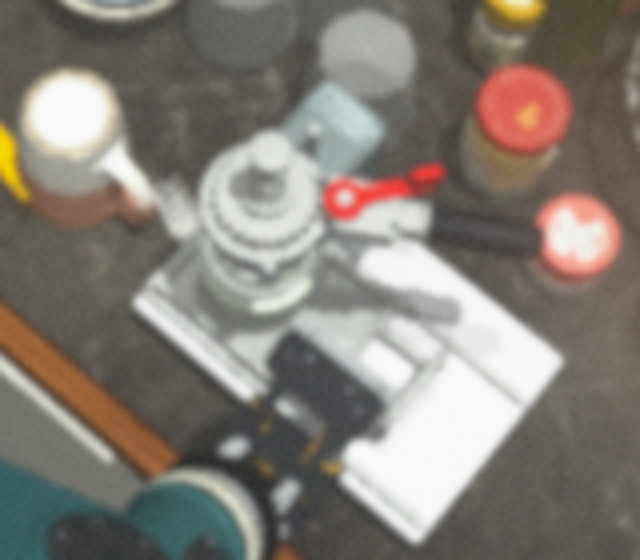

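```bash
python3 -m creep '[[0,25,-2,0,0,0,255],[1,50,-2,0,0,0,255],[2,70,-2,0,0,0,255],[2,89,-2,0,0,0,255],[2,89,-2,0,0,0,255]]'; python3 - <<'E'
from h import *
st(); rows([((.447,-.236,.068),down(0,.785)),((.447,-.2445,.068),down(0,.785)),((.447,-.345,.068),down(0,.785))])
pic("wrist","w15"); pic("scene","c15",(320,130,460,270),4)
E
```

```text
time: 19.5
tool_pos: [0.4467, -0.2369, 0.0688]
ee_rot: [-1.57, -0.785, 0.007]
wrist_force: [-0.1, -0.1, 0.2]
width: 0.0002
19.5 [ 0.4467 -0.2369  0.0688] [-1.57  -0.785  0.007] F [-0.1 -0.1  0.2] w 0.0002 q [-1.06 -0.29  2.21  0.85  0.97 -1.48]
[0, 1, 1, -0.3, 0.3, 0.0]
[0, 1, -8, -0.3, 0.3, 0.0]
[-1, 0, -108, -0.3, 0.3, 0.0]
```

View pics/w15.png

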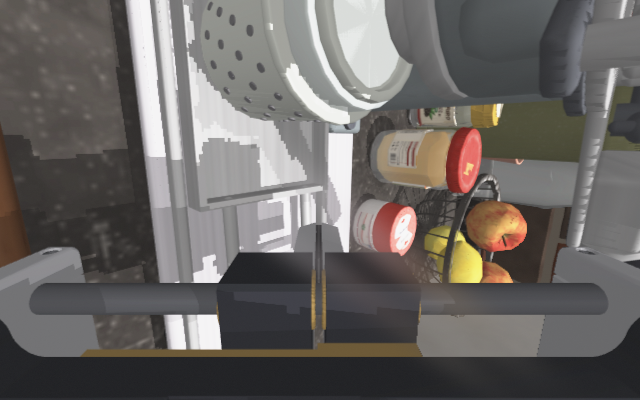

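View pics/c15.png

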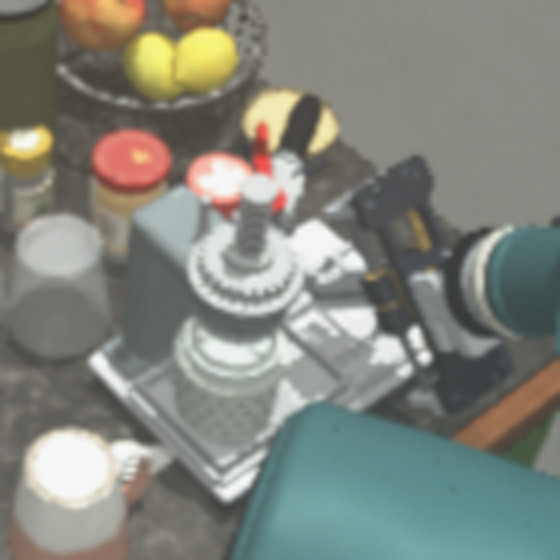

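```bash
python3 -m creep '[[0,0,-5,0,0,0,255],[0,0,-9,0,0,0,255],[0,0,-13,0,0,0,255],[0,0,-18,0,0,0,255],[0,0,-23,0,0,0,255]]';python3 -m creep '[[0,0,-5,0,0,0,255],[0,0,-10,0,0,0,255],[0,0,-15,0,0,0,255],[0,0,-20,0,0,0,255],[0,0,-25,0,0,0,255]]'; python3 - <<'E'
from h import *
st(); 
pic("wrist","w16"); pic("scene","c16",(320,130,460,270),4)
E
```

```text
time: 20.23
tool_pos: [0.4474, -0.2582, 0.0698]
ee_rot: [-1.565, -0.788, 0.007]
wrist_force: [0.8, 6.2, 4.2]
width: 0.0001
time: 20.85
tool_pos: [0.4476, -0.2831, 0.0698]
ee_rot: [-1.565, -0.788, 0.007]
wrist_force: [-1.0, 6.8, 6.5]
width: 0.0003
20.85 [ 0.4476 -0.2831  0.0698] [-1.565 -0.788  0.007] F [-1.   6.8  6.5] w 0.0003 q [-1.13 -0.19  2.13  0.87  1.01 -1.55]
```

View pics/w16.png

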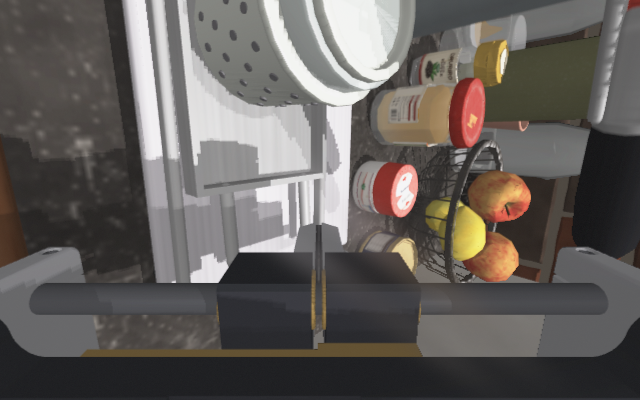

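View pics/c16.png

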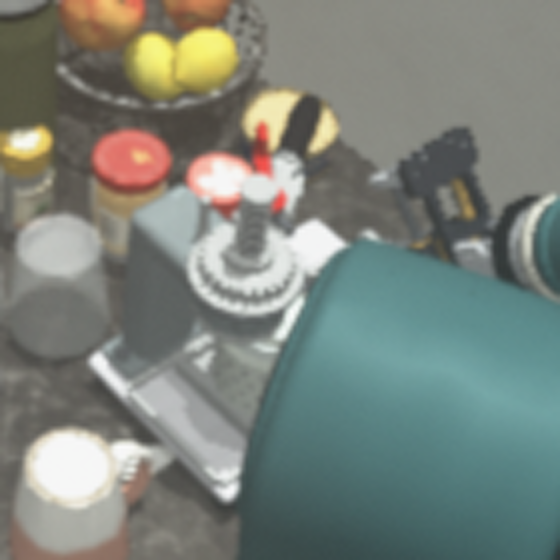

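```bash
python3 -m creep '[[0,0,-5,0,0,0,255],[0,0,-10,0,0,0,255],[0,0,-15,0,0,0,255],[0,0,-20,0,0,0,255],[0,0,-25,0,0,0,255]]';python3 -m creep '[[0,0,-5,0,0,0,255],[0,0,-10,0,0,0,255],[0,0,-15,0,0,0,255],[0,0,-20,0,0,0,255],[0,0,-25,0,0,0,255]]'; python3 - <<'E'
from h import *
st(); 
pic("wrist","w17"); pic("side","s17",(280,200,440,340),4)
for t in ["pan_hoop","drip_pan","mould"]:
  for c in ["wrist","side"]: print(t,c,[(d["p"],d["point"]) for d in robot.landmark_of(t,c)][:1])
E
```

```text
time: 21.58
tool_pos: [0.4477, -0.3082, 0.0695]
ee_rot: [-1.566, -0.787, 0.007]
wrist_force: [0.2, 6.9, 5.4]
width: 0.0003
time: 22.2
tool_pos: [0.4479, -0.3332, 0.0695]
ee_rot: [-1.566, -0.787, 0.007]
wrist_force: [-0.1, 6.3, 5.2]
width: 0.0
22.2 [ 0.4479 -0.3332  0.0695] [-1.566 -0.787  0.007] F [-0.1  6.3  5.2] w 0.0 q [-1.18 -0.08  2.04  0.87  1.04 -1.6 ]
pan_hoop wrist []
pan_hoop side []
drip_pan wrist []
drip_pan side [(0.77, [0.43, -0.2103, 0.0289])]
mould wrist [(0.76, [0.4276, -0.2116, 0.0351])]
mould side [(0.67, [0.43, -0.2148, 0.038])]
```

View pics/w17.png

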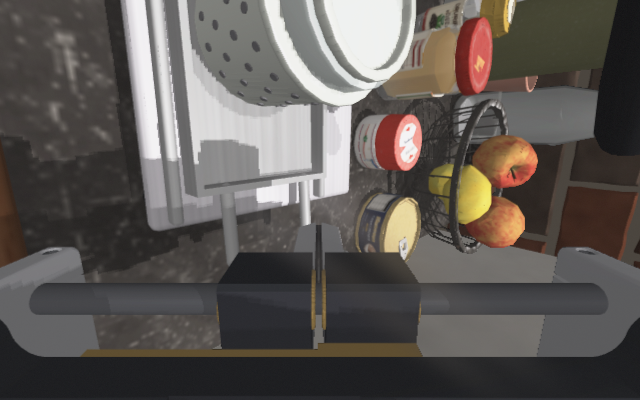

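View pics/s17.png

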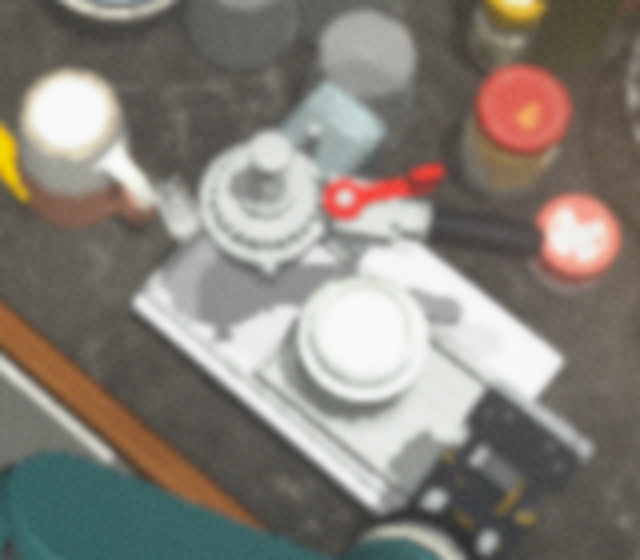

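```bash
python3 -m creep '[[0,0,-5,0,0,0,255],[0,0,-9,0,0,0,255],[0,0,-13,0,0,0,255],[0,0,-13,0,0,0,255]]';python3 -m creep '[[0,0,4,0,0,0,255],[0,0,9,0,0,0,255],[0,-25,9,0,0,0,255],[0,-60,9,0,0,0,255],[0,-110,9,0,0,0,255]]'; python3 - <<'E'
from h import *
st(); 
pic("wrist","w18"); pic("side","s18",(280,200,440,340),4)
for t in ["pan_hoop","drip_pan","mould"]:
  for c in ["wrist","side"]: print(t,c,[(d["p"],d["point"]) for d in robot.landmark_of(t,c)][:1])
E
```

```text
time: 23.1
tool_pos: [0.4476, -0.3475, 0.0691]
ee_rot: [-1.569, -0.786, 0.007]
wrist_force: [1.1, 4.6, 2.9]
width: 0.0003
time: 23.72
tool_pos: [0.3686, -0.3388, 0.1462]
ee_rot: [-1.569, -0.784, 0.005]
wrist_force: [-0.8, -0.8, -0.3]
width: 0.0002
23.73 [ 0.3686 -0.3388  0.1462] [-1.569 -0.784  0.005] F [-0.8 -0.8 -0.3] w 0.0002 q [-1.39 -0.26  2.02  0.8   1.31 -1.58]
pan_hoop wrist [(0.86, [0.4302, -0.3614, 0.0834])]
pan_hoop side [(0.91, [0.4256, -0.3607, 0.0892])]
drip_pan wrist [(0.71, [0.4279, -0.3629, 0.0856])]
drip_pan side [(0.94, [0.4279, -0.2231, 0.0333])]
mould wrist [(0.97, [0.4267, -0.2246, 0.0388])]
mould side [(0.65, [0.4314, -0.2297, 0.0371])]
```

View pics/w18.png

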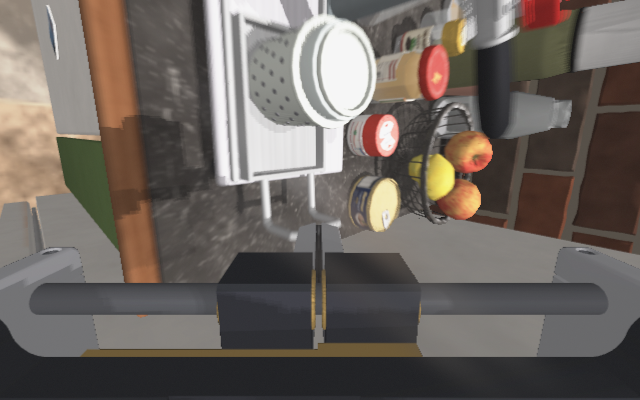

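View pics/s18.png

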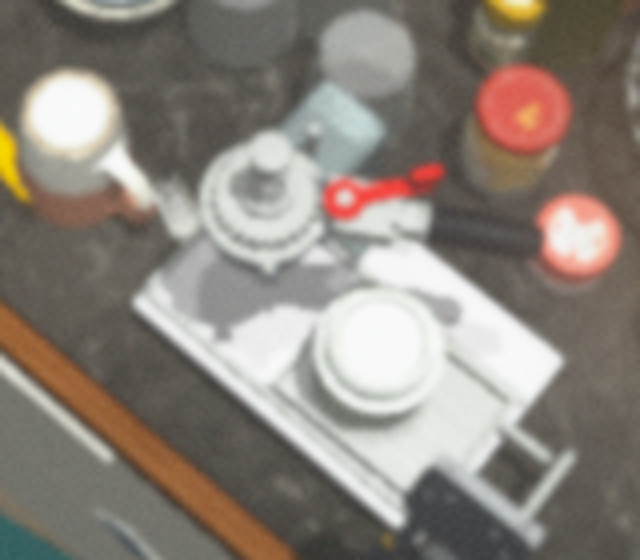

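```bash
python3 -m creep '[[0,-20,0,0,0,0,255],[20,-50,0,0,0,0,255],[35,-65,0,0,0,0,255],[35,-65,0,0,0,0,255],[35,-65,0,0,0,0,255]]'; python3 - <<'E'
from h import *
st(); 
pic("wrist","w19"); pic("scene","c19",(320,110,480,270),4)
for t in ["drip_pan","mould","jug","honey_jar","red_pot"]:
  for c in ["scene"]: print(t,c,[(d["p"],d["point"]) for d in robot.landmark_of(t,c)][:1])
E
```

```text
time: 24.75
tool_pos: [0.3485, -0.339, 0.2158]
ee_rot: [-1.568, -0.785, 0.005]
wrist_force: [0.1, -0.7, -0.9]
width: 0.0002
24.75 [ 0.3485 -0.339   0.2158] [-1.568 -0.785  0.005] F [ 0.1 -0.7 -0.9] w 0.0002 q [-1.44 -0.33  1.93  0.78  1.47 -1.5 ]
drip_pan scene []
mould scene []
jug scene [(0.56, [0.5086, 0.3022, -0.0016])]
honey_jar scene [(0.9, [0.6267, -0.1936, 0.0001])]
red_pot scene [(0.43, [0.5975, -0.2744, 0.0008])]
```

View pics/c19.png

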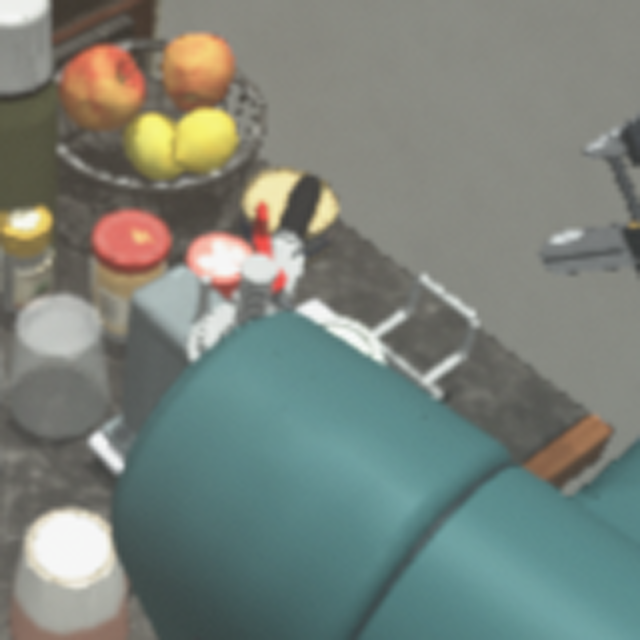

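View pics/w19.png

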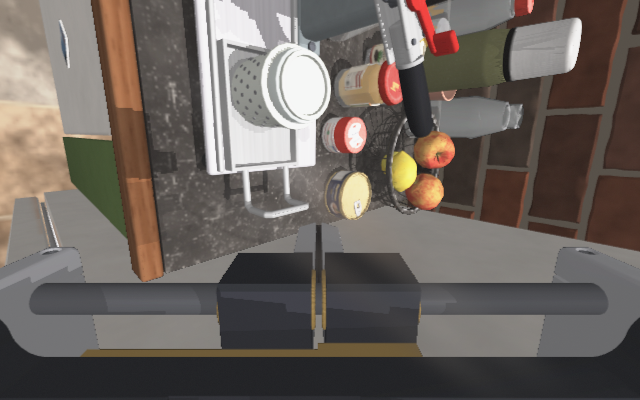

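```bash
python3 -c "
from bench import robot
print(robot.close_job())"
```

```text
the job is handed in; nothing more can be done
None
```

The job is handed in after 24.75 s of robot time, with every step done in the order you asked.

- **Lever:** I pushed it fully over to release (about +0.4). This carried the handle to its + stop, the direction that never tightens.
- **Free-wheel check:** I swung the handle back to about -0.37. It moved with only 1–2 N, and the lever stayed on release.
- **Pumping:** Six lifting strokes took about 5 N each. The screw top rose by about 16 mm in the pictures, so the plate's foot stands roughly 11 mm above the mould's cup.
- **Drip pan:** I hooked the hoop from inside and drew the pan out about 101 mm, at 6–7 N of pull. The camera showed the mould upright in its pan on the base, clear of the press, with the pan's outer end about 6 mm inside the base's end.
- **Jug, honey jar and red-lidded pot:** The scene camera found them where they were at the start, within the 4 mm detection error.

**Disagreements in the checks:**
- In the last scene picture my arm hid the pan and mould. I judged them from the last wrist picture and the side view taken just before it.
- One wrist-camera reading placed the pan's origin at the hoop. I ignored it because the side view and the hoop and mould readings agreed with each other.

The robot was clear of everything, with no force on the wrist.

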